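# Fold back the copy-stand door and slide the wet canvas under the camera

## Task

Get the freshly painted canvas ready to be photographed on the copy stand: push the blue bifold door in at its fold hinge until both leaves are folded fully home against the side, and leave it so. Then slide the canvas flat along the board through the doorway, between the converging wooden guides, until it sits square against the end stop. The paint is wet, so touch the canvas only by its edges, never on its painted face, keep it from pressing on the door, and leave everything else on the table where it is.

Things in the scene. Friction and masses are not known exactly. Their poses are not given: they have to be found in the camera images.
- copy_board: Copy stand, fixed: flat grey baseboard 580 x 360 x 16 mm (own x -320 to 260, y -180 to 180). Origin on the table below the doorway's middle; x points in through the doorway, y left, z up. x < 0 is an open apron. At x > 0 stands a white light shield without roof: tops 116 mm above the table, inner faces at y = +-165 and x = 242. Jamb posts at y = +-171 are 122 mm tall; behind is a 440 mm column.
- guide_mouth (a point): Middle of the guides' mouth, on the board's top (16 mm above the table), at board x = -32, y = 0. The two wooden guides are 12 mm high; their inner faces are about 204 mm apart here, narrow evenly to 154 mm apart at board x = 95, and run parallel to the end stop. The shut door's leaves pass over them.
- end_stop (a point): Middle of the end stop's face, on the board's top, at board x = 230, y = 0: a 12 mm high wooden bar across the guides' inner end, facing the doorway.
- bifold_door (a joint): Bifold door angle, rad: 0 shut (leaves in line across the doorway), 1.45 fully home at its stop (leaves side by side along the +y wall). The pivot leaf turns about point door_pivot; the fold hinge swings inward (board +x), then towards +y; the lead leaf's far edge runs along the flush floor track towards the pivot. A light push (under 1 N at the fold hinge) moves it; it stays where it is left.
- door_pivot (a point): Point on the door's fixed pivot axis, at the board's x = 0, y = 160, level with the leaves' top edges (112 mm above the table). At door angle q the fold hinge axis is at x = 160 sin q, y = 160 - 160 cos q (mm) in the board's frame.
- hinge_knob (a point): Centre of the round wooden knob on top of the fold hinge's rod, on the hinge axis, 138 mm above the table. The knob is 24 mm in diameter and reaches from 116 to 160 mm above the table, so it stands 44 mm clear above the leaves and can be pushed from any side; fingers lower down between the leaves would be caught as they fold.
- lead_leaf: Blue door leaf on the running side (the pivot-side leaf is its twin): 160 mm wide, 8 mm thick, from 32 to 112 mm above the table. Origin on the fold hinge axis at the lower edge; it extends along its own -y. With the door fully home both leaves stand at the board's y = 110 or more, clear of the guides' mouth.
- canvas_center (a point): Centre of the wet canvas (its own z is 18 mm over its underside): a block 200 mm long (own x), 150 mm wide (own y), 38 mm high with its wet face, 0.18 to 0.38 kg, lying loose on the apron before the door, its length roughly along the board's x. Its bare sides may be pushed. It slides on the board with moderate friction.
- wet_face: The wet, mainly orange painted face: the uppermost 2 mm of the canvas, 190 by 140 mm (5 mm in from each edge). Origin at the centre of its underside, 36 mm above the canvas's underside.
- nest_center (a point): Where the canvas centre comes to lie when it is home between the guides: board x = 130, y = 0, 34 mm above the table.
- tape_roll: Green tape roll, 52 mm diameter, 18 mm high, lying on the apron at its -y side. Origin under its centre. Leave it.
- paint_pot: Small yellow paint pot with white lid, 40 mm diameter, 40 mm high, on the apron at its +y side. Origin under its centre. Leave it.
- green_bottle: Green paint bottle, 66 mm diameter, 165 mm tall, on the table. Origin under its centre. Leave it.
- red_bottle: Red paint bottle, 66 mm diameter, 165 mm tall, on the table. Origin under its centre. Leave it.
- glue_bottle: White glue bottle with black cap, 60 mm diameter, 150 mm tall, on the table. Origin under its centre. Leave it.
- brush_jar: Glass jar 76 mm in diameter, 100 mm high, with brushes standing out to about 250 mm. Origin under its centre. Leave it.
- small_canvas: Finished small canvas, blue with a yellow dot, 100 by 100 by 18 mm, lying on the table. Origin under its centre. Leave it.
- brush: Paint brush 180 mm long lying on the table along its own x. Origin under its middle. Leave it.
There are look-alikes about, which are no part of the job. What is shaped like the part that bears canvas_center but green is not meant.

How it is judged:
By the outcome, as a careful person would: the job done as asked, in the order asked, and still so for the second after the job is handed in, with the robot touching nothing.
It also fails if it takes over 67 s, if anything falls off the work surface, if the arm or the gripper's body presses on something with over 40 N, if the wrist force passes 120 N, or if a joint passes its speed limit or range.

## Robot

A 6-joint arm with a two-finger parallel gripper is mounted at the origin on the work surface. World frame = base frame: x ahead of the robot, y to its left, z up, the work surface at z = 0. Lengths are in m, angles in rad, forces in N, time in s.
With the tool pointing down it reaches from about 0.325 to 0.85 m from the base axis. Payload 4.4 kg.
Tool frame: the origin (TCP) lies between the finger pads; the fingertips stand 25 mm ahead of it and the grasp point (between the pads) lies 6 mm ahead of it; z points along the fingers, y is the line along which they close (so a half turn about z gives the same grasp; the last joint's range is limited). The gripper opens to 94 mm and grips with 3 to 60 N. Pads are 16 mm wide; open, the fingers measure 119 mm over their backs; the gripper's body (75 mm by 177 mm) begins 78 mm behind the grasp point.
Start: joints at [-1.306, 0.207, 1.542, -0, 1.393, -0.15], TCP at [0.232, -0.526, 0.23] pointing down, gripper open.
Joint ranges: [-2.73, 2.73], [-0.86, 2.22], [0.23, 2.46], [-1.11, 4.25], [0.08, 2.63], [-2.82, 2.82]. Speed limits (rad/s): [2.79, 2.79, 3.14, 3.14, 3.14, 3.14].

## Interface

Orientations are given as a rotation vector (axis times angle).
In Python, from bench import move_ptp, servo_line, movej, open_jaws, grasp, hold, ik, camera, camera_params, Unreachable, hand_in, read_time_s, read_joint_positions, read_qvel, read_effort, read_tool_pos, read_ee_rot, read_contact_force, read_torque, read_gripper_width gives the robot as it stands. Calls block until the motion is done:
- move_ptp(position, orientation): joint-space move of the TCP to a pose.
- servo_line(position, ori=None, velocity=0.15): straight line of the TCP; ori=None keeps the orientation; velocity is the mean speed in m/s.
- movej(angles): joint-space move.
- open_jaws() and grasp(strength=None): open the fingers fully, or close them until they stop; strength is the grip in N (None keeps the last).
- hold(seconds).
- ik(position, orientation): joint angles nearest the present ones, or None.
- camera(name): name is "scene" or "top"; returns the picture (384x512x3 uint8, red, green, blue); there is no depth.
- camera_params(name): a dict with "intrinsics" (3x3 intrinsics, pixels), "distortion" ([k1, k2, p1, p2, k3] as OpenCV has them; the pictures are not rectified), "R" (3x3) and "t" (3): a world point X has camera coordinates R X + t. Camera axes: x right, y down, z forward; pixel columns grow to the right and rows downward; lengths in m; the calibration is good to about 2 mm. A picture is of the moment at which its call begins. camera_params takes no time and is no camera call.
A pose or a line that the arm cannot do raises Unreachable and nothing moves.
- hand_in(): hands the job in, once; it reports no verdict.
Readings, each from a call of its own:
- read_time_s(): time.
- read_joint_positions(): joint angles.
- read_qvel(): joint speeds.
- read_effort(): joint torques, N m.
- read_tool_pos(): TCP position.
- read_ee_rot(): TCP orientation.
- read_contact_force(): force on the tool from outside, world axes, zero at the start.
- read_torque(): the same for the moment, N m.
- read_gripper_width(): finger opening in m.
Only numpy, scipy, OpenCV 4.12 (cv2) and the standard library are available. Lean on these libraries where they do the work, as an engineer would, in place of code of your own. Each camera call takes 0.05 s, during which the arm holds its last target. There are 200 camera calls.

## Working session

There is one attempt and no reset: what is moved stays moved. The work goes in short steps, each a Python script; the robot and the scene stay as the last script left them, time stands still between calls to the robot, and variables do not carry over. Pictures are saved under pics/ and viewed, on a budget of 10 in all, crops included, one or two more only if the job needs it, and the job is handed in when it is done.

```bash
mkdir -p pics; ls; python3 - <<'E'
from bench import *
import cv2,numpy as np
for n in("top","scene"):
    im=camera(n); cv2.imwrite(f"pics/{n}0.png",cv2.resize(im[...,::-1],(800,600),interpolation=cv2.INTER_CUBIC)); 
    cv2.imwrite(f"raw_{n}0.png",im[...,::-1])
    p=camera_params(n); print(n,p)
print(read_time_s())
E
```

```text
pics
top {'intrinsics': array([[410.33392389,   0.        , 252.02463118],
       [  0.        , 410.33392389, 189.87497254],
       [  0.        ,   0.        ,   1.        ]]), 'distortion': array([-0.10285476,  0.        ,  0.        ,  0.        ,  0.        ]), 'R': array([[-0.00780107, -0.99991484, -0.01046185],
       [-0.99655786,  0.00863752, -0.0824489 ],
       [ 0.08253224,  0.00978265, -0.99654038]]), 't': array([-0.01814817,  0.53091759,  1.53409414])}
scene {'intrinsics': array([[370.5614106 ,   0.        , 260.09183933],
       [  0.        , 370.5614106 , 191.59617807],
       [  0.        ,   0.        ,   1.        ]]), 'distortion': array([0.00199419, 0.        , 0.        , 0.        , 0.        ]), 'R': array([[-0.53690458,  0.84354538, -0.01283233],
       [ 0.60606014,  0.37507816, -0.70143245],
       [-0.58687698, -0.38437945, -0.71262041]]), 't': array([ 0.31345579, -0.24623347,  1.51376285])}
0.1
```

View pics/top0.png

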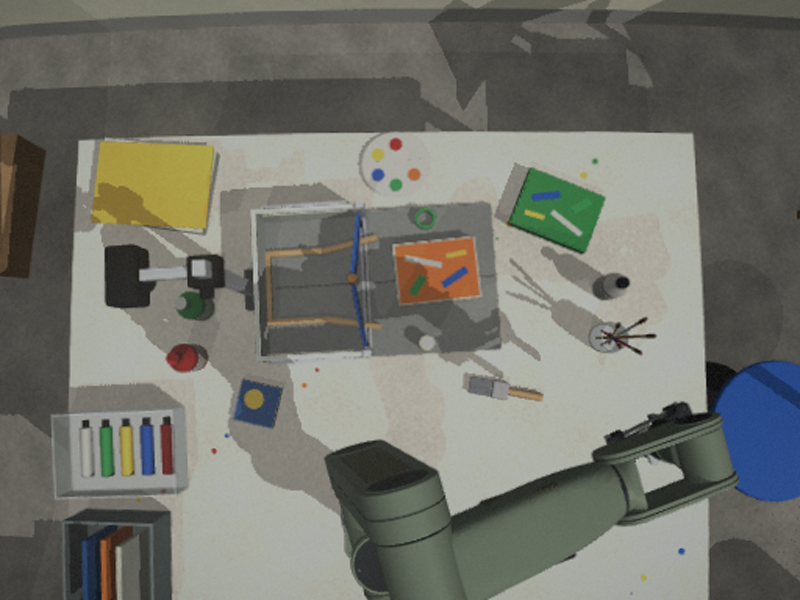

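View pics/scene0.png

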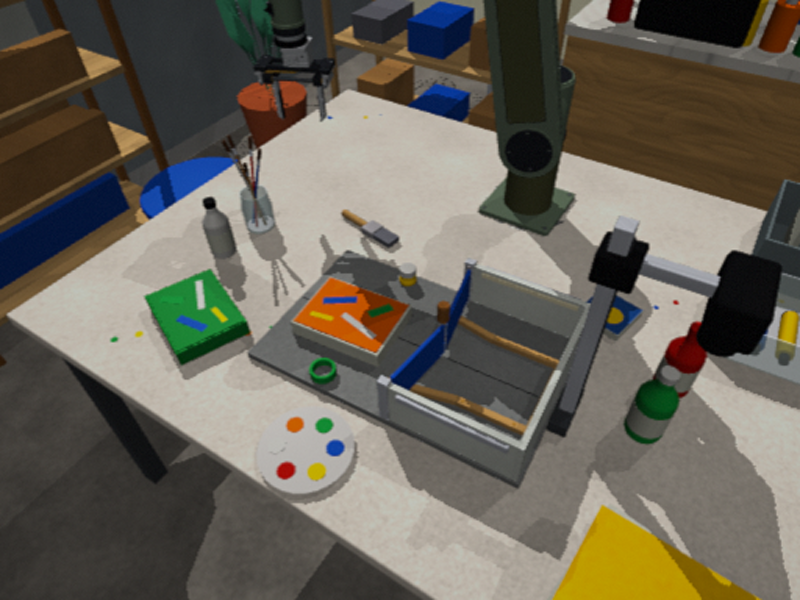

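Top view (800x600): the wet canvas is orange, on the apron at (437,270). Look-alikes are the green canvas at (557,208), the yellow panel at (155,185) and the small blue canvas at (258,402). By the description I choose the orange one. The door runs across the doorway at x≈360, already slightly ajar, with its knob at (352,279). The tape is at (424,217) and the pot at (428,343). Next is a close crop to check and measure.

```bash
python3 - <<'E'
import cv2
im=cv2.imread("raw_top0.png")[120:240,150:340]
cv2.imwrite("pics/crop1.png",cv2.resize(im,None,fx=4,fy=4,interpolation=cv2.INTER_CUBIC))
E
```

```text
(no output)
```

View pics/crop1.png

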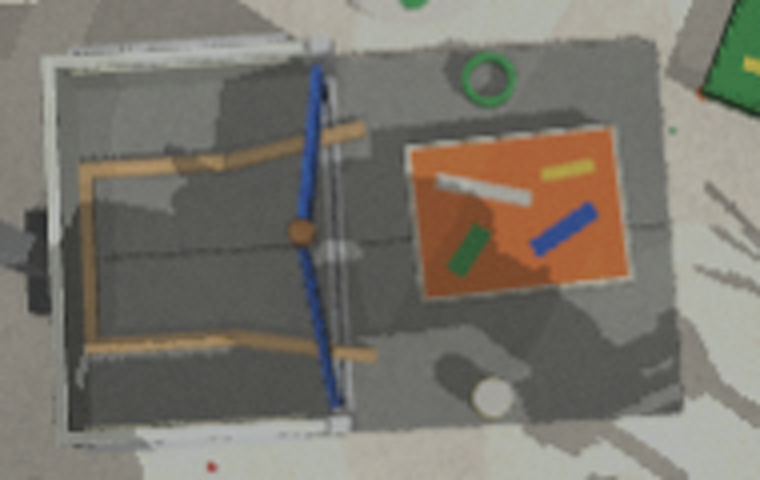

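```bash
cat > h.py <<'E'
from bench import *
import numpy as np,cv2
from scipy.optimize import least_squares
def proj(X,n="top"):
    p=camera_params(n); return cv2.projectPoints(np.asarray(X,float).reshape(-1,3),cv2.Rodrigues(p["R"])[0],p["t"],p["intrinsics"],p["distortion"])[0][:,0]
def unproj(px,z,n="top"):
    p=camera_params(n); u=cv2.undistortPoints(np.array(px,float).reshape(-1,1,2),p["intrinsics"],p["distortion"])[:,0]
    d=np.c_[u,np.ones(len(u))]@p["R"]; c=-p["R"].T@p["t"]
    return c+d*((z-c[2])/d[:,2])[:,None]
def place(s,L):   # pose (x,y,yaw), local points
    L=np.asarray(L,float).reshape(-1,3); c,n=np.cos(s[2]),np.sin(s[2])
    return np.c_[s[0]+c*L[:,0]-n*L[:,1],s[1]+n*L[:,0]+c*L[:,1],L[:,2]]
def crop2raw(c): return np.array([150,120])+(np.array(c,float)+.5)/4-.5
def fit(L,px,x0,cam="top"):
    return least_squares(lambda s:(proj(place(s,L),cam)-px).ravel(),x0,loss="soft_l1",f_scale=.7)
E
python3 - <<'E'
from h import *
B=[(-320,-180,16,656,38),(-320,180,16,682,412),(230,-77,28,95,178),(230,77,28,98,342),(95,-77,28,230,167),(95,77,28,232,333),
(-32,-102,28,365,138),(-32,102,28,376,349),(0,-171,122,320,46),(0,171,122,340,424)]
B=np.array(B,float); px=crop2raw(B[:,3:])
r=fit(B[:,:3]/1000,px,[.5,.1,1.57]); s=r.x; print("board",s,np.degrees(s[2])); print(np.round(proj(place(s,B[:,:3]/1000))-px,2).tolist())
C=np.array([(100,-75,52,406,147),(-100,-75,52,614,127),(-100,75,52,632,278),(100,75,52,424,298)],float); px=crop2raw(C[:,3:])
rc=fit(C[:,:3]/1000,px,[.6,-.1,1.57]); c=rc.x;print("canvas",c,np.degrees(c[2])); print(np.round(proj(place(c,C[:,:3]/1000))-px,2).tolist())
def inb(P):
    cc,n=np.cos(s[2]),np.sin(s[2]); d=np.asarray(P)[:2]-s[:2]; return np.round(1000*np.array([cc*d[0]+n*d[1],-n*d[0]+cc*d[1]]),1)
print("canvas in board",inb(c),np.degrees(c[2]-s[2]))
for nm,uv,z in(("knob",(301,231),.155),("tape",(488,79),.034),("pot",(493,397),.056)): 
    P=unproj(crop2raw([uv]),z)[0]; print(nm,P,inb(P))
for nm,b in(("nest",(.13,0,0)),("pivot",(0,.16,0)),("foldhome",(.1588,.1407,0))): print(nm,place(s,b))
np.save("s.npy",s)
E
```

```text
board [0.56617402 0.04752293 1.62408353] 93.05313163399337
[[0.02, 0.46], [0.57, 0.27], [-1.08, 0.2], [-0.04, -0.58], [0.3, 0.69], [1.89, -0.49], [-0.58, -0.64], [-0.15, 0.07], [-0.32, -0.42], [0.12, 0.3]]
canvas [ 0.59188596 -0.12550873  1.6705555 ] 95.71577941685584
[[-0.51, -0.62], [0.47, -1.31], [0.76, 0.54], [-0.69, 1.35]]
canvas in board [-174.2  -16.5] 2.662647782862463
knob [0.5641779  0.07029582 0.155     ] [22.8  0.8]
tape [ 0.72193799 -0.09873876  0.034     ] [-154.4 -147.8]
pot [ 0.41995021 -0.09890702  0.056     ] [-138.4  153.8]
nest [[0.55924996 0.17733841 0.        ]]
pivot [[0.40640113 0.03900101 0.        ]]
foldhome [[0.41721573 0.19860356 0.        ]]
```

```bash
cat >> h.py <<'E'
from scipy.spatial.transform import Rotation as Ro
s=np.load("s.npy")
def w(bx,by,z): return place(s,(bx,by,z))[0]
def ori(a,flip=0):  # tool down, tool x along board direction angle a
    a=a+s[2]+flip*np.pi; x=np.array([np.cos(a),np.sin(a),0]); z=np.array([0,0,-1.]); return Ro.from_matrix(np.c_[x,np.cross(z,x),z]).as_rotvec()
def inb(P):
    cc,n=np.cos(s[2]),np.sin(s[2]); d=np.asarray(P)[:2]-s[:2]; return np.array([cc*d[0]+n*d[1],-n*d[0]+cc*d[1]])
def snap(n,f):
    im=camera(n)[...,::-1]; cv2.imwrite(f"raw_{f}.png",im); return im
def hinge(q,off): # tool position pushing the knob at door angle q
    return .16*np.sin(q)-off*np.cos(q), .16-.16*np.cos(q)-off*np.sin(q)
E
python3 - <<'E'
from h import *
p=read_tool_pos(); print(read_ee_rot())
for f in(0,1):
    for q in(.14,.8,1.45):
        print(f,q,ik(w(*hinge(q,.02),.153),ori(q,f)))
    for b in(-.31,-.15,.03): print(f,b,ik(w(b,0,.05),ori(0,f)))
E
```

```text
[-3.07236419e+00 -6.46490272e-01  2.31840788e-04]
0 0.14 [-0.06384955  0.26933425  1.63269959  0.          1.23955881 -0.25713675]
0 0.8 [ 1.12779769e-01  2.23596445e-01  1.68996585e+00 -4.44089210e-16
  1.22803035e+00 -7.40507431e-01]
0 1.45 [ 2.43225477e-01  8.51282928e-02  1.85063208e+00 -4.44089210e-16
  1.20583228e+00 -1.26006172e+00]
0 -0.31 [-5.57942805e-01  5.28078069e-01  1.50955686e+00 -4.44089210e-16
  1.10395773e+00 -6.11230004e-01]
0 -0.15 [-3.24610436e-01  4.29862181e-01  1.65981642e+00 -4.44089210e-16
  1.05191405e+00 -3.77897635e-01]
0 0.03 [-1.54616178e-02  4.06405633e-01  1.69451998e+00 -4.44089210e-16
  1.04066704e+00 -6.87488173e-02]
1 0.14 None
1 0.8 [ 1.12779769e-01  2.23596445e-01  1.68996585e+00 -4.44089210e-16
  1.22803035e+00  2.40108522e+00]
1 1.45 [ 2.43225477e-01  8.51282928e-02  1.85063208e+00 -4.44089210e-16
  1.20583228e+00  1.88153093e+00]
1 -0.31 [-0.5579428   0.52807807  1.50955686  0.          1.10395773  2.53036265]
1 -0.15 [-0.32461044  0.42986218  1.65981642  0.          1.05191405  2.76369502]
1 0.03 None
```

```bash
python3 - <<'E'
from h import *
p=read_tool_pos()
servo_line([p[0],p[1],.40],velocity=.25)
grasp(10); print("w",read_gripper_width())
q0=.143
move_ptp(w(*hinge(q0,.05),.30),ori(q0))
servo_line(w(*hinge(q0,.05),.153),velocity=.2)
f0=np.array(read_contact_force())
for q in np.linspace(q0,1.45,9):
    servo_line(w(*hinge(q,.022),.153),ori(q),velocity=.1)
    print(round(q,2),np.round(np.array(read_contact_force())-f0,2),read_time_s())
u=w(*hinge(1.45,0),0)-w(*hinge(1.45,1),0)
for off in np.arange(.020,.008,-.002):
    servo_line(w(*hinge(1.45,off),.153),velocity=.05)
    f=np.array(read_contact_force())-f0; print(round(off,3),np.round(f,2))
    if -f@u>4: break
snap("top","door")
im=cv2.imread("raw_door.png")[120:240,150:340]
cv2.imwrite("pics/door.png",cv2.resize(im,None,fx=4,fy=4,interpolation=cv2.INTER_CUBIC)); print(read_time_s())
E
```

```text
w 0.0006366264233594512
0.14 [ 0.45 -0.58 -1.39] 5.9833
0.31 [-0.56 -1.26 -1.05] 6.4
0.47 [ 0.48 -1.03 -1.24] 6.8167
0.63 [ 0.11 -0.2  -0.99] 7.2333
0.8 [-0.42 -0.66 -0.95] 7.65
0.96 [-0.21 -0.14 -1.41] 8.0667
1.12 [-0.27 -0.47 -0.34] 8.4833
1.29 [ 0.01 -1.19 -1.15] 8.9
1.45 [ 2.41 -0.93 -1.83] 9.3167
0.02 [ 7.11 -2.18 -5.03]
9.6167
```

```bash
python3 - <<'E'
from h import *
servo_line(w(*hinge(1.45,.045),.153),velocity=.15)
servo_line(w(*hinge(1.45,.045),.28),velocity=.25)
open_jaws()
move_ptp(w(-.33,-.02,.28),ori(0))
im=snap("top","door2")
a=cv2.resize(im[120:240,150:340],None,fx=4,fy=4,interpolation=cv2.INTER_CUBIC)
cv2.imwrite("pics/door2.png",a); print(read_time_s())
E
```

```text
13.9
```

View pics/door2.png

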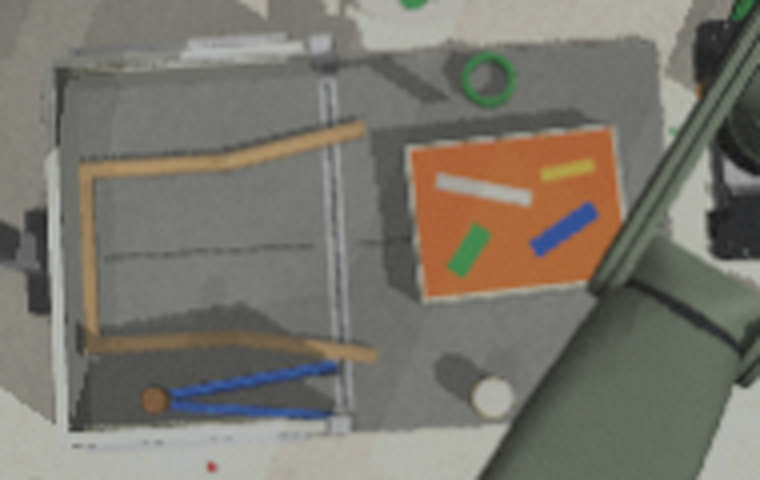

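The door is folded home: knob at crop (154,400), and both leaves along the +y wall with the lead edge at (340,368). Next I push the canvas from behind with both open fingers, steering it to the centre line, and stop partway to check.

```bash
cat >> h.py <<'E'
def behind(c,off=.108): return c[0]-off*np.cos(c[2]),c[1]-off*np.sin(c[2])
def push(c,off=.108,z=.05,v=.08): servo_line(w(*behind(c,off),z),ori(c[2]),velocity=v)
E
python3 - <<'E'
from h import *
P=unproj(crop2raw([(154,400)]),.155)[0]; b=inb(P); print("knob board mm",b*1000,"q",np.arctan2(b[0],.16-b[1]))
c0=np.array([-.1742,-.0165,np.radians(2.66)])
move_ptp(w(*behind(c0,.135),.20),ori(c0[2]))
servo_line(w(*behind(c0,.135),.05),velocity=.15); f0=np.array(read_contact_force())
push(c0,.112)
c1=np.array([-.06,0,0])
for k in np.linspace(.25,1,4):
    push(c0+(c1-c0)*k); print(np.round(np.array(read_contact_force())-f0,2))
im=snap("top","mid"); cv2.imwrite("pics/mid.png",cv2.resize(im[120:240,150:340],None,fx=4,fy=4,interpolation=cv2.INTER_CUBIC)); print(read_time_s(),inb(read_tool_pos()))
im=snap("scene","mids"); cv2.imwrite("pics/mids.png",cv2.resize(im[140:330,150:400],None,fx=3,fy=3,interpolation=cv2.INTER_CUBIC))
E
```

```text
knob board mm [158.32067932 139.6340969 ] q 1.4428618671180815
[-0.01 -0.27 -1.31]
[-0.38 -0.73 -0.16]
[-0.89  0.49 -1.18]
[-0.38 -0.01 -1.21]
18.0667 [-0.16740972  0.0002546 ]
```

View pics/mid.png

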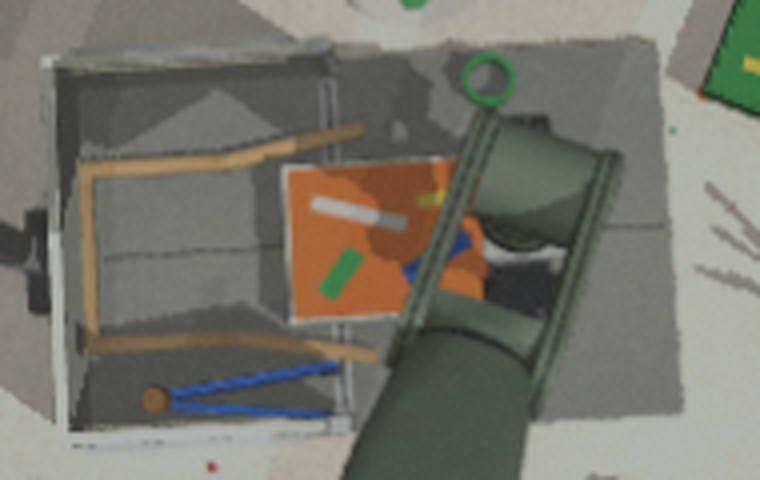

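View pics/mids.png

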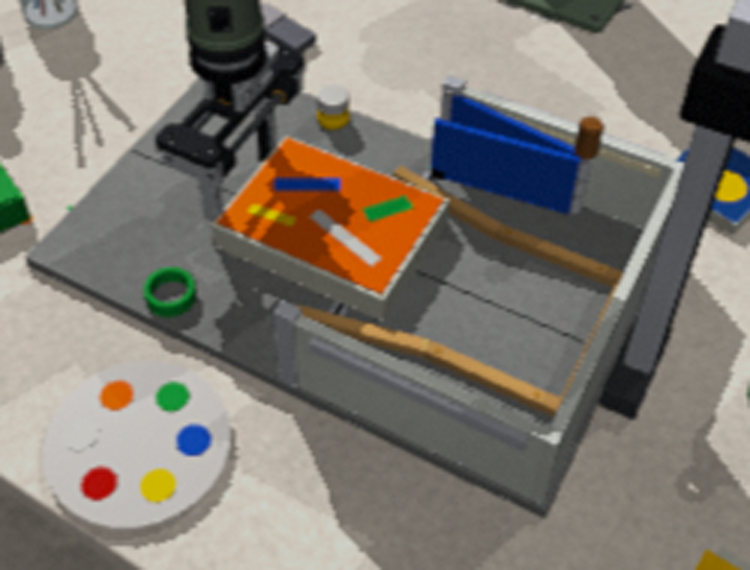

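The canvas is in the mouth, with front corners at crop (283,167) and (293,321). It is clear of the door, and the tape and pot have not moved. I measure it and correct before going on.

```bash
python3 - <<'E'
from h import *
P=unproj(crop2raw([(283,167),(293,321)]),.052); a,b=inb(P[0]),inb(P[1]); print(a*1000,b*1000,"mid",(a+b)*500,"yaw deg",np.degrees(np.arctan2(-(b-a)[0],(b-a)[1])))
G=unproj(crop2raw([(95,178),(98,342),(228,171),(233,331)]),.028); print("guides",[np.round(inb(g)*1000,1).tolist() for g in G])
E
```

```text
[ 43.60377174 -72.67593268] [42.16150054 72.12150497] mid [42.88263614 -0.27721385] yaw deg 0.5706821974218201
guides [[225.8, -77.5], [229.9, 79.2], [98.1, -76.0], [101.2, 76.6]]
```

```bash
python3 - <<'E'
from h import *
f0=None
for x in np.r_[np.arange(-.04,.121,.02),np.arange(.124,.142,.002)]:
    push(np.array([x,0,0]),v=.08 if x<.121 else .03)
    f=np.array(read_contact_force()); print(round(x,3),np.round(f,1),np.round(read_torque(),2)[2])
    if f[1]<-6 : break   # reaction along world -y
print(read_time_s(),inb(read_tool_pos()))
im=snap("top","in")
E
```

```text
-0.04 [-0.5  0.4 -0.1] 0.05
-0.02 [ 0.9  0.1 -0.7] 0.02
0.0 [-1.  0. -0.] -0.02
0.02 [ 0.6  0.1 -1.1] 0.01
0.04 [-0.1  0.1 -0.6] -0.01
0.06 [-0.4 -0.2 -0.4] -0.05
0.08 [-0.4 -0.4  1.2] -0.02
0.1 [-0.5  0.5  0.5] -0.04
0.12 [-0.3 -0.4 -0.1] -0.01
0.124 [-0.9 -0.8  0.2] -0.02
0.126 [-0.4 -0.4  0.2] 0.0
0.128 [-0.7 -5.  -0.8] -0.17
0.13 [ -1.  -10.6  -0.1] -0.3
22.75 [0.01883208 0.00016913]
```

```bash
python3 - <<'E'
from h import *
push(np.array([.105,0,0]),v=.1)
servo_line(w(-.01,0,.25),velocity=.2)
move_ptp(w(-.33,-.02,.28),ori(0))
im=snap("top","in2"); cv2.imwrite("pics/in2.png",cv2.resize(im[125:235,155:285],None,fx=6,fy=6,interpolation=cv2.INTER_CUBIC)[:600]); print(read_time_s())
E
```

```text
25.625
```

View pics/in2.png

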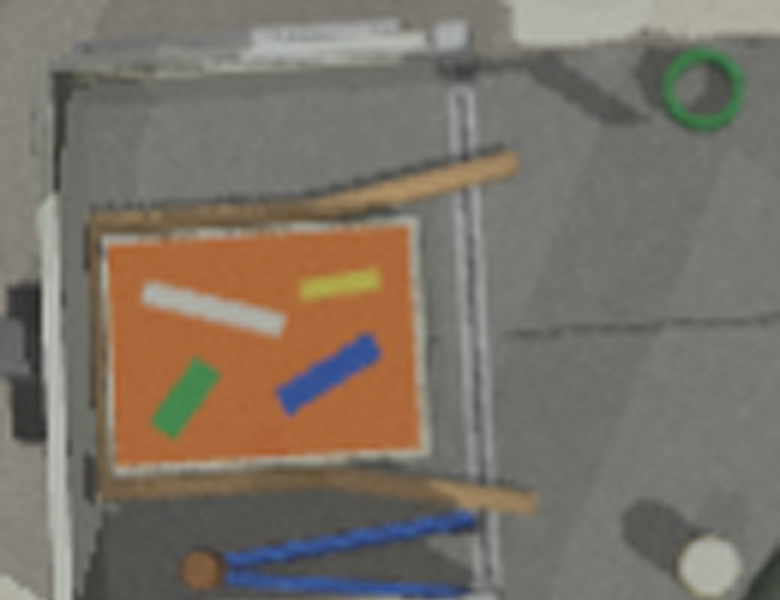

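```bash
python3 - <<'E'
from h import *
c=np.array([(100,236),(416,219),(430,456),(112,475)],float); px=np.array([155,125])+(c+.5)/6-.5
L=[(.1,-.075,.052),(-.1,-.075,.052),(-.1,.075,.052),(.1,.075,.052)]
r=fit(L,px,[.56,.18,1.6]); print("clicked",inb(r.x)*1000,np.degrees(r.x[2]-s[2]))
im=cv2.imread("raw_in2.png"); h=cv2.cvtColor(im,cv2.COLOR_BGR2HSV); m=((h[...,0]>5)&(h[...,0]<13)&(h[...,1]>150)).astype(np.uint8)
m[:, :165]=0; m[:,235:]=0; m[:150]=0; m[208:]=0
m=cv2.morphologyEx(m,cv2.MORPH_CLOSE,np.ones((11,11))); m=cv2.morphologyEx(m,cv2.MORPH_OPEN,np.ones((5,5)))
ys,xs=np.nonzero(m); P=unproj(np.c_[xs,ys],.054); 
Q=np.array([inb(p) for p in P])*1000
print(Q.min(0),Q.max(0),Q.mean(0))
rect=cv2.minAreaRect(Q.astype(np.float32)); print(rect)
C=np.cov(Q.T); wv,v=np.linalg.eigh(C); print("PCA yaw",np.degrees(np.arctan(v[1,1]/v[0,1])),np.sqrt(12*wv))
E
```

```text
clicked [129.36552734   0.67435508] -0.1228151749581058
[ 37.65257215 -66.62243437] [223.08315287  67.95611813] [130.29482      0.91482836]
((130.3391876220703, 0.6849517822265625), (185.37017822265625, 134.5664825439453), 0.06490582972764969)
PCA yaw -0.2757627098917874 [134.37167961 185.22935118]
```

```bash
python3 - <<'E'
from h import *
print(read_contact_force(),read_time_s()); hand_in()
E
```

```text
[-0.35137407  0.38418097 -0.43714474] 25.625
the job is handed in; nothing more can be done
```

I pushed the door fully home by its hinge knob, then slid the canvas through the doorway against the end stop, and handed the job in at 25.6 s. I viewed 7 of the 10 budgeted pictures.

- **Door:** The push stopped at about 7 N. From the picture the door stands at 1.44 rad, against 1.45 fully home. Both leaves still lay along the +y wall after the canvas went in.
- **Canvas:** I pushed it only on its rear edge with both open fingers, steering it to the centre line, until it met the stop at about 10 N. It now lies at board x ≈ 130, y ≈ 0.8 mm, against a nest at (130, 0). It is square to within about 0.3°.
- **Surroundings:** In the close pictures the tape roll and paint pot had not moved. I did not check the bottles, jar, small canvas and brush again. The robot was clear of everything at the end.

**Small disagreements:**
- The two yaw estimates from the last picture were -0.1° and -0.3°, and the outline fit gave 0.06°. All are within what I can measure.
- The final push had a small twisting moment of 0.3 N·m, so one finger carried more of the load. I saw no resulting misalignment.

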